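# Open the dog-biscuit jar in the one-handed jar holder

### The arm

A 6-joint arm with a two-finger parallel gripper is mounted at the origin on a cart in front of the work surface, level with it; the furniture and walls round the work are solid. World frame = base frame: x ahead of the robot, y to its left, z up, the work surface at z = 0. Lengths are in m, angles in rad, forces in N, time in s.
With the tool pointing down it reaches from about 0.3 to 0.825 m from the base axis. Payload 5.4 kg.
Tool frame: the origin (TCP) lies between the finger pads; the fingertips stand 22 mm ahead of it and the grasp point (between the pads) lies 3 mm ahead of it; z points along the fingers, y is the line along which they close (so a half turn about z gives the same grasp; the last joint's range is limited). The gripper opens to 92 mm and grips with 3 to 60 N. Pads are 20 mm wide; open, the fingers measure 128 mm over their backs; the gripper's body (75 mm by 189 mm) begins 69 mm behind the grasp point.
Start: joints at [0.938, 0.158, 1.597, -0, 1.386, -0.21], TCP at [0.236, 0.524, 0.237] pointing down, gripper open.
Joint ranges: [-2.91, 2.91], [-0.94, 2.29], [0.18, 2.7], [-1.29, 4.43], [0.17, 2.64], [-3, 3]. Speed limits (rad/s): [2.57, 2.57, 3.14, 3.14, 3.14, 3.14].

### API

Orientations are given as a unit quaternion [w, x, y, z].
In Python, from bench import env, get_image, camera_info gives the robot as it stands.
- The arm moves only by the shell command python3 -m jog 'ROWS' [FORCE]. ROWS is JSON, a list that holds one entry, the list of rows, each a list of 7 numbers: the shift along the tool's x, y, z in units of 30 mm (1.0 is 30 mm), then the turn, a rotation vector about the tool's x, y, z in degrees, then the closure, from 0 (fully open) to 1 (shut). A call has 1 to 12 rows; each row shifts and turns the commanded pose from where the row before left it, along the tool's axes as they then stand; what a row does not reach is not made up. A row lasts 1/12 s, in which the tool goes at most 41.7 mm and 7.16 degrees, less where a joint would pass 70% of its speed; a pose out of reach is approached as far as the arm can. A call is refused whole if a number of a shift passes 1 or a number of a turn 7.16, either way. A call with a gripper value outside its range is refused whole. The fingers move at their own pace and stop on an object; FORCE is the grip in N (left out, the last holds). Time passes only in rows, so rows that do not move let the fingers close. It gives the time, the measured TCP pose, the force, the opening and the grip force at its end, in the units of the state.
- env.observe(): the state, without advancing time (a new reading comes with each control period).
- get_image(name): name is "scene" or "top" or "wrist"; returns the picture (480x640x3 uint8, red, green, blue); there is no depth.
- camera_info(name): a dict with "mtx" (3x3 intrinsics, pixels), "rvec" (rotation vector, rad) and "tvec" (3), from world to camera coordinates, as OpenCV has them. Camera axes: x right, y down, z forward; pixel columns grow to the right and rows downward; lengths in m; the calibration is good to about 2 mm. A picture is of the moment at which its call begins: read the wrist's pose just before it. camera_info takes no time and is no camera call; for the wrist camera it gives the pose at the moment of the call.
- env.close_job(): hands the job in; it is judged then, once.
The state is a dict: "time": time; "q": joint angles; "qvel": joint speeds; "joint_torque": joint torques, N m; "position": TCP position; "tcp_rot": TCP orientation; "contact_force": force on the tool from outside, world axes, zero at the start; "wrist_torque": the same for the moment, N m; "grip_width": finger opening in m; "finger_force": force on a finger pad.
Only numpy, scipy, OpenCV 4.12 (cv2) and the standard library are available. Lean on these libraries where they do the work, as an engineer would, in place of code of your own. Each camera call takes 0.05 s, during which the arm holds its last target. There are 200 camera calls.

### The job

The square glass jar of dog biscuits has a tight twist-off cap and turns on the worktop if you just twist it, so first set it, still closed, fully down and upright in the square pocket of the wooden jar holder. Then unscrew the cap anticlockwise with the jar staying seated in the pocket, and stop turning as soon as the thread lets go (well under a third of a turn). Lift the cap off and finish while still holding it level, about a finger's breadth (1 to 2 cm) clear above the open mouth; leave the bowl, mug, coffee jar and spice jar alone.

Things in the scene. Friction and masses are not known exactly. Their poses are not given: they have to be found in the camera images.
- jar: Square clear glass jar of bone-shaped biscuits, loose, 0.55 kg: body 62 x 62 mm, shoulder 84 mm high, then a round neck 45 mm across (52 mm over its thread lands), rim 105 mm above the base. Origin: centre of its underside; z up, x and y square to its faces. The lowest 4 mm are 3 mm narrower each side, a lead-in. Unbraced, it turns on the worktop before the cap loosens.
- cap: Round steel twist-off cap on the jar, 58 mm across, 15 mm high, 0.06 kg. Origin: centre of its lower edge; z up. Closed: origin 94 mm and top 109 mm above the jar's underside, 10 mm above the square shoulder, which is wider than the cap (keep fingertips over 85 mm); x axis along the jar's x. The closed jar may be carried by it. Three lugs inside its edge clear the rim once it is 12 mm up.
- cap_mark (a point): Point in the cap 25 mm from its axis along the cap's x axis, 7.5 mm above its lower edge: shows how far it is turned. The cap opens anticlockwise seen from above against a stiff seal (0.5 N m), rising 2 mm; 58 to 65 degrees round (the jar may give 5 more in the pocket) the lugs leave the lands and it lifts straight off. At about 93 they strike the next land; clockwise it stops within 4 degrees.
- holder: Wooden jar holder, 120 x 194 mm, top 36 mm above the worktop, stuck fast by suction feet. Origin: on the worktop under its centre; long side along its y. A square pocket, 64.5 mm wide and 22 mm deep, lies 32 mm from its centre towards -y; the smaller round pocket (46 mm) towards +y is not for this jar.
- pocket (a point): Centre of the square pocket's floor, 14 mm above the worktop; the pocket's sides run along the x and y axes of the holder. When the jar is fully home its origin is here; it may go in any of the four ways round.
- dog_bowl: Blue-skirted steel dog bowl with kibble, 172 mm across, 59 mm high, behind the work. Origin: centre of the underside. Leave alone.
- coffee_jar: Round clip-top glass jar of coffee beans, 74 mm across, 117 mm high, at the back left. Origin: centre of the underside. Leave alone.
- spice_jar: Small round spice jar, 41 mm across, 105 mm high, at the left. Origin: centre of the underside. Leave alone.
- mug: White dotted mug, 93 mm high, 78 mm across and handle, on a slate at the right. Origin: under it. Leave alone.

How it is judged:
On the way, in this order (a step that is already met when the one before it is completed fails the run):
1. the jar, still closed, stands fully down and square in the square pocket (z of jar in the frame of pocket below 0.002 m and horizontal distance between jar and pocket below 0.004 m and angle between jar's own z axis and vertical below 0.04 rad and angle between the x axis of cap and the x axis of jar, either way round below 0.35 rad and z of cap in the frame of jar below 0.0965 m), for 0.2 s.
2. the cap is turned until its thread lets go, with the jar seated in the pocket (angle between the x axis of cap and the x axis of jar, either way round above 0.95 rad and z of cap in the frame of jar below 0.103 m and horizontal distance between cap and jar below 0.005 m and z of jar in the frame of pocket below 0.006 m and horizontal distance between jar and pocket below 0.005 m), for 0.05 s.
At the end, for the whole second after the job is handed in: The fingers hold the cap still and level (within 0.15 rad), its lower edge 2 to 40 mm above the jar's rim, its axis within 15 mm of the jar's, not touching the jar; the jar stands fully down (within 2 mm), centred (4 mm) and upright in the square pocket (z of cap in the frame of jar between 0.107 and 0.145 m and horizontal distance between cap and jar below 0.015 m and angle between cap's own z axis and vertical below 0.15 rad and contact force between the fingers and cap above 1 N and contact force between cap and jar below 0.05 N and linear speed of cap below 0.02 m/s and z of jar in the frame of pocket below 0.002 m and horizontal distance between jar and pocket below 0.004 m and angle between jar's own z axis and vertical below 0.04 rad); the arm keeps its last pose, push and grip.
It fails at once if the cap is forced round far past release (more than about a third of a turn) on the neck (x of cap_mark in the frame of jar below -0.0125 m and horizontal distance between cap and jar below 0.003 m and z of cap in the frame of jar below 0.105 m).
It fails at once if the jar is tipped over (angle between jar's own z axis and vertical above 0.6 rad).
It fails at once if the bowl, the mug, the coffee jar or the spice jar is disturbed (distance of any of dog_bowl, mug, coffee_jar, spice_jar from where it was at the start of the episode above 0.03 m).
It also fails if it takes over 54 s, if anything falls off the work surface, if the arm or the gripper's body presses on something with over 40 N, if the wrist force passes 120 N, or if a joint passes its speed limit or range.

## Working session

There is one attempt and no reset: what is moved stays moved. The work goes in short steps, Python scripts to look and compute and a shell command to move; the robot and the scene stay as the last step left them, time stands still between calls to the robot, and variables do not carry over. Pictures are saved under pics/ and viewed, at most 10 in all, crops included, and the job is handed in when it is done.

```bash
mkdir -p pics
python3 - <<'E'
from bench import env,get_image,camera_info
import cv2
s=env.observe();print(s)
for n in("scene","top"):
    cv2.imwrite(f"pics/{n}0.png",get_image(n)[:,:,::-1]);print(n,camera_info(n))
E
```

```text
{'time': 0.0, 'q': array([ 9.37914982e-01,  1.59035276e-01,  1.59823640e+00, -2.96318522e-05,
        1.38614192e+00, -2.10106551e-01]), 'qvel': array([-0.00146414, -0.00078006,  0.00051383, -0.00193677, -0.0007476 ,
       -0.00031149]), 'joint_torque': array([ 4.04705352e-04, -3.85575056e+01, -3.22105551e+01,  7.01417355e-02,
        3.77542677e-02, -1.32986452e-04]), 'position': array([0.23560126, 0.5238855 , 0.23562451]), 'tcp_rot': array([-3.59208080e-04,  2.09813856e-01,  9.77740925e-01, -8.36741967e-04]), 'contact_force': array([-0.55210606, -0.73730135,  0.2388552 ]), 'wrist_torque': array([-0.02527888,  0.03351828,  0.01955161]), 'finger_force': 0.0, 'grip_width': 0.09204941685415577}
scene {'mtx': array([[495.95773581,   0.        , 320.59478402],
       [  0.        , 495.95773581, 233.46439142],
       [  0.        ,   0.        ,   1.        ]]), 'rvec': array([ 2.09318404, -1.13696393,  0.47567553]), 'tvec': array([-0.43940701,  0.38488118,  1.03636416])}
top {'mtx': array([[439.39483861,   0.        , 314.9202767 ],
       [  0.        , 439.39483861, 238.90107511],
       [  0.        ,   0.        ,   1.        ]]), 'rvec': array([ 2.15609414, -2.09332796,  0.22411205]), 'tvec': array([-0.12368697,  0.62154079,  1.03985908])}
```

View pics/top0.png

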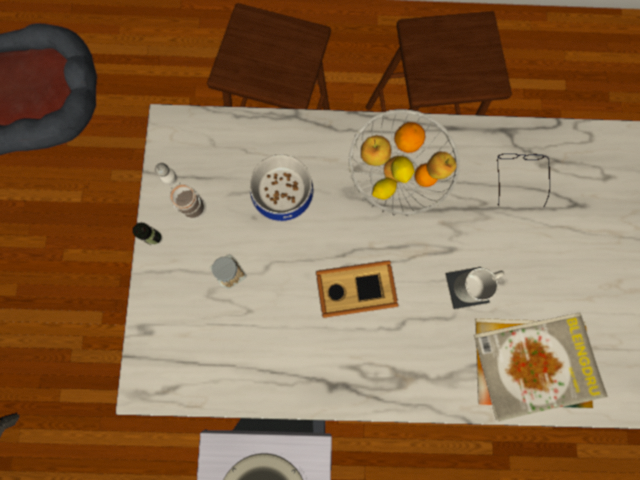

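View pics/scene0.png

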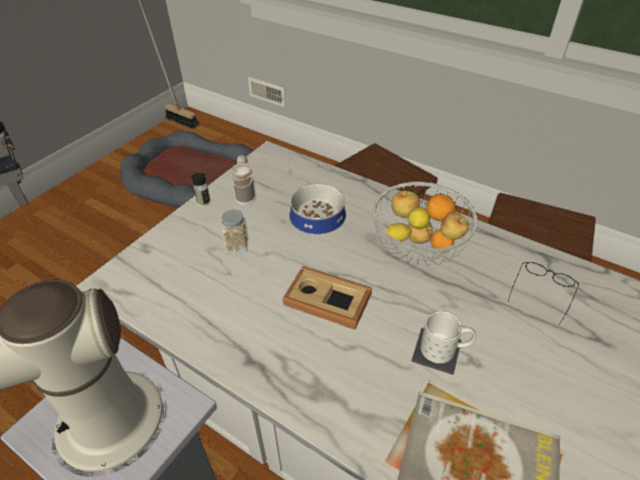

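The top view shows the jar's cap at about (227,268). The holder's corners are near (317,271), (391,262), (397,304) and (323,316), with the square pocket at (370,288). In the scene view the jar is at (234,232) and the holder at (328,297). I'll enlarge both.

Run:
```python
import cv2,numpy as np
t=cv2.imread("pics/top0.png");s=cv2.imread("pics/scene0.png")
R=lambda im,x,y,w,h,k:cv2.resize(im[y:y+h,x:x+w],None,fx=k,fy=k,interpolation=cv2.INTER_CUBIC)
o=np.zeros((600,800,3),np.uint8)
a=R(t,305,255,100,66,4.5);o[:297,:450]=a
a=R(t,200,250,55,45,6);o[:270,460:790]=a
a=R(s,275,260,105,70,4);o[300:580,:420]=a
a=R(s,210,205,50,50,6);o[300:600,460:760]=a
cv2.imwrite("pics/crop1.png",o)
```

```text
(no output)
```

View pics/crop1.png

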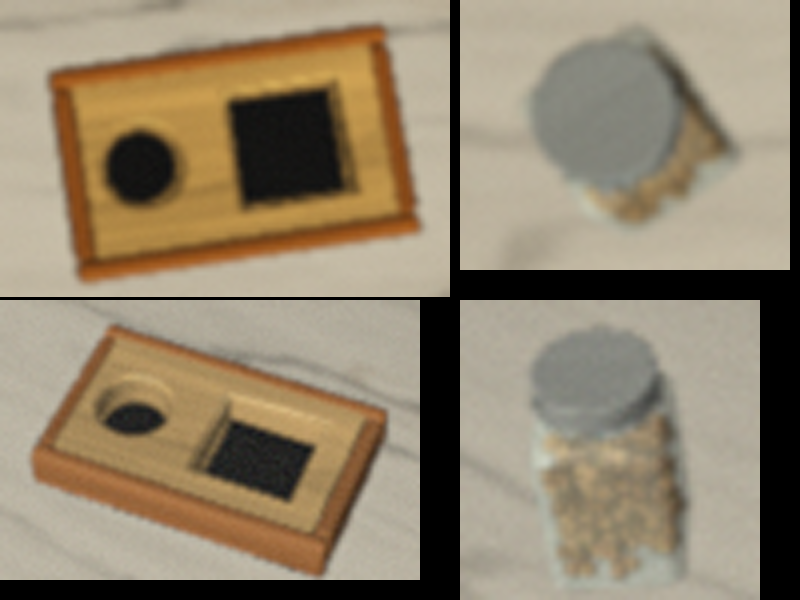

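The crop shows the holder's top corners, the dark pocket floor, and the cap as a disc at about (224.3,268.7). The jar's square base corners are at lower right, with the jar turned by roughly 40°.

```bash
cat > h.py <<'E'
from bench import env,get_image,camera_info
import cv2,numpy as np
def ray(name,uv,z,ci=None):
    c=ci or camera_info(name);R=cv2.Rodrigues(np.array(c["rvec"]))[0];t=np.array(c["tvec"]).ravel()
    C=-R.T@t;uv=np.atleast_2d(uv).astype(float)
    d=(R.T@np.linalg.inv(c["mtx"])@np.c_[uv,np.ones(len(uv))].T).T
    return C+d*((z-C[2])/d[:,2])[:,None]
E
python3 - <<'E'
from h import *
np.set_printoptions(precision=4,suppress=True)
A=lambda p,k,x,y:np.array(p)/k+[x,y]-0.5+0.5/k
top=ray("top",A([(52,72),(384,28),(418,228),(82,275)],4.5,305,255),.036);print("holder",top[:,:2],top.mean(0),np.linalg.norm(top-np.roll(top,-1,0),axis=1))
e=(top[0]-top[1])+(top[3]-top[2]);print("y axis ang",np.degrees(np.arctan2(e[1],e[0])))
f=ray("top",A([(229,101),(333,90),(344,197),(242,208)],4.5,305,255),.014);print("floor",f[:,:2],f.mean(0),np.linalg.norm(f-np.roll(f,-1,0),axis=1))
so=A([(32,450-300),(112,325-300),(387,410-300),(325,540-300)],4,275,260);s=ray("scene",so,.036);print("scene holder",s[:,:2],s.mean(0),np.linalg.norm(s-np.roll(s,-1,0),axis=1))
print("cap top",ray("top",A((606-460,112),6,200,250),.109),"scene",ray("scene",A((595-460,368-300),6,210,205),.109))
j=ray("top",A([(635-460,28),(738-460,152),(632-460,225)],6,200,250),0);print("jar base?",j[:,:2],np.linalg.norm(j[1]-j[0]),np.linalg.norm(j[2]-j[1]))
j=ray("top",A([(635-460,28),(738-460,152),(632-460,225)],6,200,250),0.084);print("shoulder?",j[:,:2])
E
```

```text
holder [[ 0.5484 -0.111 ]
 [ 0.5791 -0.2985]
 [ 0.4673 -0.3168]
 [ 0.4363 -0.1306]] [ 0.5078 -0.2142  0.036 ] [0.1899 0.1132 0.1887 0.1137]
y axis ang 99.37913828579556
floor [[ 0.5375 -0.2133]
 [ 0.5456 -0.273 ]
 [ 0.4847 -0.2792]
 [ 0.4768 -0.2212]] [ 0.5111 -0.2467  0.014 ] [0.0603 0.0612 0.0585 0.0611]
scene holder [[ 0.4324 -0.131 ]
 [ 0.5447 -0.1129]
 [ 0.5783 -0.2987]
 [ 0.4712 -0.3165]] [ 0.5066 -0.2148  0.036 ] [0.1138 0.1888 0.1086 0.1895]
cap top [[0.5383 0.1079 0.109 ]] scene [[0.538  0.1093 0.109 ]]
jar base? [[0.5891 0.1189]
 [0.5361 0.0708]
 [0.5032 0.1146]] 0.07156733069316706 0.05470865060466403
shoulder? [[0.576  0.1034]
 [0.5269 0.0588]
 [0.4964 0.0993]]
```

```bash
python3 -m jog '[[[-1,-0.57,0,0,0,0,0],[-1,-0.57,0,0,0,0,0],[-1,-0.57,0,0,0,0,0],[-1,-0.57,0,0,0,0,0],[-1,-0.57,0,0,0,0,0],[-1,-0.57,0,0,0,0,0],[-1,-0.57,0,0,0,0,0],[-1,-0.57,0,0,0,0,0],[-1,-0.57,0,0,0,0,0],[-1,-0.57,0,0,0,0,0]]]'
python3 - <<'E'
from h import *
s=env.observe();print(s["position"],s["tcp_rot"],s["q"])
im=get_image("wrist");c=camera_info("wrist");print(c);np.save("w1.npy",c,allow_pickle=True)
cv2.imwrite("pics/w1.png",im[:,:,::-1])
E
```

```text
time: 0.93
position: [0.4398, 0.2437, 0.2362]
tcp_rot: [-0.0, 0.21, 0.978, -0.0]
contact_force: [1.9, 0.9, 0.3]
grip_width: 0.092
finger_force: 0.0
[0.43978167 0.24372105 0.23624149] [-2.88024626e-04  2.09840371e-01  9.77735610e-01 -1.15771127e-04] [ 2.65231195e-01 -3.00285226e-02  1.79544168e+00  5.96755812e-05
  1.37679757e+00 -8.82753248e-01]
{'mtx': array([[333.09231363,   0.        , 318.04572462],
       [  0.        , 333.09231363, 238.77377395],
       [  0.        ,   0.        ,   1.        ]]), 'rvec': array([-2.42451015, -1.56153624, -0.22880902]), 'tvec': array([-0.40222409, -0.32374648,  0.30314614])}
```

View pics/w1.png

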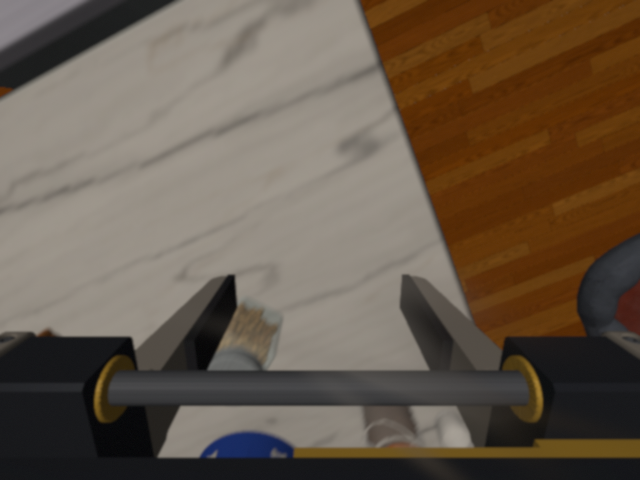

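The wrist camera sits on the tool's +x side. The jar is partly hidden by the fingers at (240,340), so I'll go past it to see it clearly.

```bash
python3 -m jog '[[[-1,-0.34,0,0,0,0,0],[-1,-0.34,0,0,0,0,0],[-1,-0.34,0,0,0,0,0],[-1,-0.34,0,0,0,0,0],[-1,-0.34,0,0,0,0,0],[-1,-0.34,0,0,0,0,0],[-1,-0.34,0,0,0,0,0],[-1,-0.34,0,0,0,0,0],[0,0,0,0,0,0,0]]]'
python3 - <<'E'
from h import *
s=env.observe();print(s["position"],s["tcp_rot"])
c=camera_info("wrist");im=get_image("wrist");np.save("w2.npy",c,allow_pickle=True)
cv2.imwrite("pics/w2.png",im[:,:,::-1])
R=cv2.Rodrigues(c["rvec"])[0];print("cam",-R.T@c["tvec"])
E
```

```text
time: 1.73
position: [0.6273, 0.0684, 0.2354]
tcp_rot: [0.0, 0.212, 0.977, -0.001]
contact_force: [-0.5, -0.5, -0.2]
grip_width: 0.0921
finger_force: 0.0
[0.62726953 0.06836316 0.23541763] [ 2.69195461e-04  2.11904908e-01  9.77289918e-01 -8.07925924e-04]
cam [0.55307599 0.10392433 0.38245893]
```

View pics/w2.png

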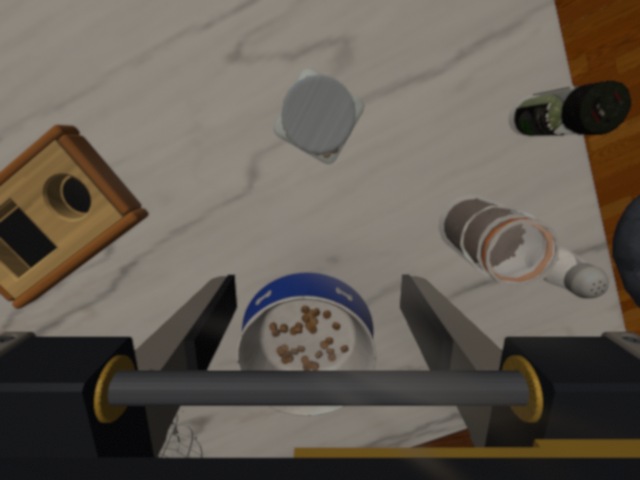

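The jar is clear at (319,113), with its shoulder corners showing around the cap. I'll enlarge that area.

Run:
```python
import cv2
a=cv2.imread("pics/w2.png")[60:175,260:380]
cv2.imwrite("pics/crop2.png",cv2.resize(a,None,fx=5,fy=5,interpolation=cv2.INTER_CUBIC))
```

```text
(no output)
```

View pics/crop2.png

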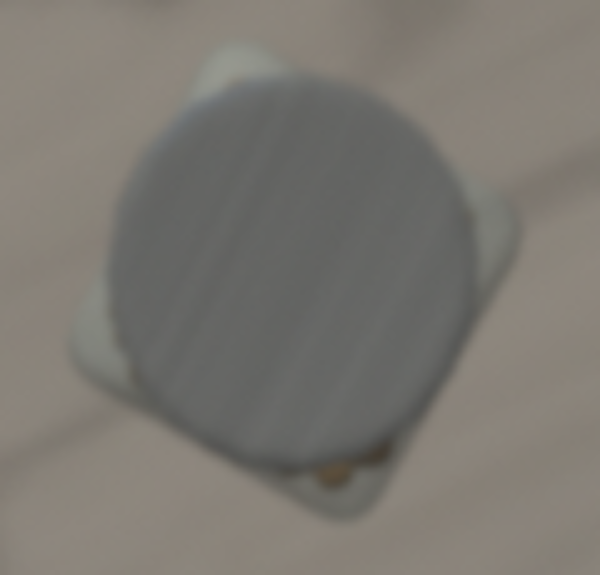

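Run:
```python
from h import *
np.set_printoptions(precision=4,suppress=True)
c=np.load("w2.npy",allow_pickle=True).item()
A=lambda p:np.array(p)/5+[260,60]-.4
e=ray("",A([(100,385),(300,495),(515,250),(385,480)]),.06,c)
for i in(0,2):
    d=e[i+1]-e[i];print(np.degrees(np.arctan2(d[1],d[0]))%90)
k=ray("",A([(240,45),(520,215),(350,520),(75,330)]),.084,c);print(k[:,:2],k.mean(0));d=k[0]-k[2];print(np.degrees(np.arctan2(d[1],d[0]))-45,end=" ");d=k[1]-k[3];print(np.degrees(np.arctan2(d[1],d[0]))%180-45)
print("cap",ray("",A([(292,270),(108,260),(475,270)]),.109,c))
s=env.observe();a=2*np.arctan2(s["tcp_rot"][2],s["tcp_rot"][1]);print("psi",np.degrees(a))
d=np.array([.5382,.1083])-s["position"][:2];print([d@[np.cos(a),np.sin(a)]/.03,d@[np.sin(a),-np.cos(a)]/.03])
# floor of pocket from wrist cam: rough
print(ray("",[(12,235)],.014,c))
```

```text
37.38799509516946
36.038254252747585
[[0.4999 0.1184]
 [0.5425 0.15  ]
 [0.5762 0.1041]
 [0.5281 0.0744]] [0.5367 0.1117 0.084 ]
124.40384062102288 34.17270611552475
cap [[0.5362 0.1112 0.109 ]
 [0.5231 0.0861 0.109 ]
 [0.5478 0.1369 0.109 ]]
psi 155.59294947295152
[np.float64(3.1754033177178727), np.float64(-0.05710281914253246)]
[[ 0.5037 -0.2616  0.014 ]]
```

```bash
python3 -m jog '[[[0.82,0,0,0,0,0,0],[0.82,0,0,0,0,0,0],[0.82,0,0,0,0,0,0],[0.82,0,0,0,0,0,0],[0,0,0.9,0,0,0,0],[0,0,0.9,0,0,0,0],[0,0,0.9,0,0,0,0],[0,0,0.8,0,0,0,0],[0,0,0.4,0,0,0,0],[0,0,0.25,0,0,0,0],[0,0,0,0,0,0,0]]]'; python3 -m jog '[[[0,0,0,0,0,0,0.3],[0,0,0,0,0,0,0.5],[0,0,0,0,0,0,1],[0,0,0,0,0,0,1],[0,0,0,0,0,0,1],[0,0,0,0,0,0,1]]]' 40
```

```text
time: 2.7
position: [0.5337, 0.1133, 0.1109]
tcp_rot: [-0.001, 0.21, 0.978, -0.0]
contact_force: [-0.2, 0.7, -0.5]
grip_width: 0.0918
finger_force: 0.0
time: 3.2
position: [0.5354, 0.1121, 0.1129]
tcp_rot: [0.001, 0.21, 0.978, -0.001]
contact_force: [-2.7, -3.1, 4.1]
grip_width: 0.0565
finger_force: 40.2
```

```bash
python3 -m jog '[[[0,0,-0.3,0,0,0,1],[0,0,-0.7,0,0,0,1],[0,0,-0.8,0,0,0,1],[0,0,-0.7,0,0,5.3,1],[0,0,0,0,0,5.3,1],[0,0,0,0,0,5.3,1],[0,0,0,0,0,5.3,1],[-0.3,-0.19,0,0,0,5.3,1],[-0.7,-0.44,0,0,0,0,1],[-0.93,-0.58,0,0,0,0,1],[-0.93,-0.58,0,0,0,0,1],[-0.93,-0.58,0,0,0,0,1]]]' 50;  python3 -m jog '[[[-0.93,-0.58,0,0,0,0,1],[-0.93,-0.58,0,0,0,0,1],[-0.93,-0.58,0,0,0,0,1],[-0.93,-0.58,0,0,0,0,1],[-0.93,-0.58,0,0,0,0,1],[-0.93,-0.58,0,0,0,0,1],[-0.93,-0.58,0,0,0,0,1],[-0.93,-0.58,0,0,0,0,1],[-0.93,-0.58,0,0,0,0,1],[-0.6,-0.38,0,0,0,0,1],[-0.3,-0.19,0,0,0,0,1],[0,0,0,0,0,0,1]]]'
python3 - <<'E'
from h import *
s=env.observe();print(s["position"],s["tcp_rot"],s["grip_width"])
c=camera_info("wrist");im=get_image("wrist");np.save("w3.npy",c,allow_pickle=True)
cv2.imwrite("pics/w3.png",im[:,:,::-1])
E
```

```text
time: 4.2
position: [0.552, -0.0206, 0.1862]
tcp_rot: [-0.001, 0.428, 0.904, 0.0]
contact_force: [0.8, -0.3, -5.4]
grip_width: 0.0563
finger_force: 51.1
time: 5.2
position: [0.5938, -0.3469, 0.1858]
tcp_rot: [-0.001, 0.429, 0.903, 0.0]
contact_force: [-0.6, -0.4, -5.7]
grip_width: 0.0567
finger_force: 51.2
[ 0.59380124 -0.34686905  0.18580724] [-8.08867140e-04  4.29434986e-01  9.03097386e-01  2.23864831e-04] 0.056684266526738025
```

View pics/w3.png

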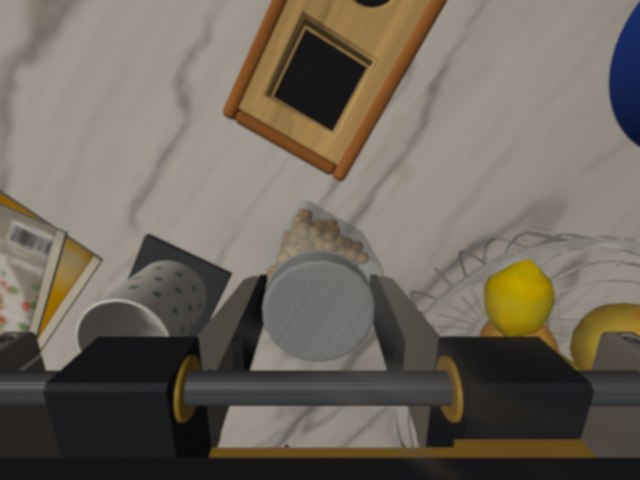

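The jar hangs from the cap at (320,300). The square pocket shows at (322,77) with its opening and dark floor. I'll enlarge the pocket and the jar.

Run:
```python
import cv2,numpy as np
a=cv2.imread("pics/w3.png");o=np.zeros((600,800,3),np.uint8)
R=lambda im,k:cv2.resize(im,None,fx=k,fy=k,interpolation=cv2.INTER_CUBIC)
b=R(a[0:190,220:352],3);o[:570,:396]=b
b=R(a[195:375,258:390],3);o[:540,402:798]=b
cv2.imwrite("pics/crop3.png",o)
```

```text
(no output)
```

View pics/crop3.png

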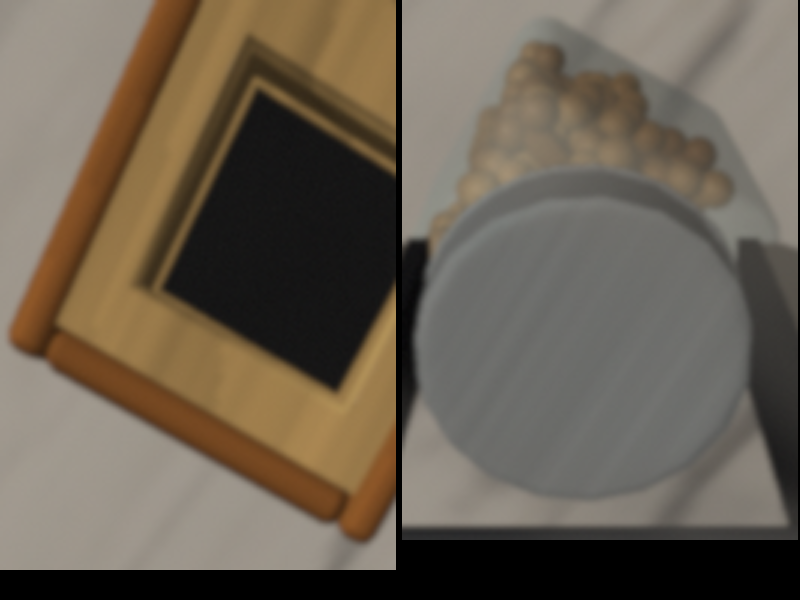

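Run:
```python
from h import *
np.set_printoptions(precision=4,suppress=True)
c=np.load("w3.npy",allow_pickle=True).item()
A=lambda p,x,y:np.array(p)/3+[x,y]-.33
an=lambda a,b:np.degrees(np.arctan2(*(b-a)[1::-1]))%90
o=ray("",np.r_[A([(251,38),(135,288),(345,410)],220,0),[(373,66)]],.036,c);print("open",o[:,:2],(o[0]+o[2])/2,(o[1]+o[3])/2,[np.linalg.norm(o[i]-o[i-1]) for i in range(4)],an(o[0],o[1]),an(o[1],o[2]),an(o[0],o[3]))
f=ray("",A([(257,88),(163,288),(338,390)],220,0),.014,c);print("floor",f[:,:2],(f[0]+f[2])/2,an(f[0],f[1]),an(f[1],f[2]))
w=ray("",A([(12,340),(155,0),(55,350),(335,515)],220,0),.036,c);print("frame",an(w[0],w[1]),an(w[2],w[3]))
j=ray("",A([(540-402,18),(715-402,100)],258,195),.077,c);print("jar base edge",j[:,:2],an(j[0],j[1]),np.linalg.norm(j[1]-j[0]))
j=ray("",A([(715-402,100),(772-402,215)],258,195),.077,c);print(an(j[0],j[1]))
k=ray("",A([(415-402,340),(752-402,340),(582-402,197),(582-402,497)],258,195),.187,c);print("cap",k[:,:2],(k[0]+k[1])/2,(k[2]+k[3])/2)
s=env.observe();print(s["position"],np.degrees(2*np.arctan2(s["tcp_rot"][2],s["tcp_rot"][1])))
```

```text
open [[ 0.4741 -0.2164]
 [ 0.4864 -0.2833]
 [ 0.5518 -0.2714]
 [ 0.541  -0.2103]] [ 0.513  -0.2439  0.036 ] [ 0.5137 -0.2468  0.036 ] [np.float64(0.06714396250095687), np.float64(0.06800312946565816), np.float64(0.06645281845242426), np.float64(0.06199947552325738)] 10.450490659507423 10.291713271923568 5.161626245605967
floor [[ 0.4779 -0.22  ]
 [ 0.4887 -0.2781]
 [ 0.5471 -0.2675]] [ 0.5125 -0.2437  0.014 ] 10.517197633782388 10.317364916545278
frame 11.251911442706657 9.19761754979217
jar base edge [[ 0.5625 -0.3246]
 [ 0.6121 -0.3126]] 13.7082072123896 0.0510195213569548
66.49545966039453
cap [[ 0.571  -0.3607]
 [ 0.6135 -0.3261]
 [ 0.5764 -0.3244]
 [ 0.6109 -0.3667]] [ 0.5922 -0.3434  0.187 ] [ 0.5937 -0.3456  0.187 ]
[ 0.594  -0.3449  0.186 ] 129.21336675175422
```

```bash
python3 -m jog '[[[0.3,0,0,0,0,0,1],[0.8,0,0,0,0,0,1],[0.9,0,0,0,0,0,1],[0.9,0,0,0,0,0,1],[0.8,0,0,0,0,0,1],[0.4,0,0,0,0,0,1],[0.2,0,0.3,0,0,0,1],[0,0,0.4,0,0,0,1],[0,0,0.2,0,0,0,1],[0,0,0.1,0,0,0,1],[0,0,0,0,0,0,1]]]'; python3 -m jog '[[[0,0,0.1,0,0,0,1],[0,0,0.1,0,0,0,1],[0,0,0.1,0,0,0,1],[0,0,0,0,0,0,1]]]';python3 -m jog '[[[0,0,0.1,0,0,0,1],[0,0,0.1,0,0,0,1],[0,0,0,0,0,0,1]]]'
```

```text
time: 6.17
position: [0.5125, -0.2453, 0.1553]
tcp_rot: [-0.001, 0.428, 0.904, 0.0]
contact_force: [-0.6, 1.0, -5.3]
grip_width: 0.0562
finger_force: 51.2
time: 6.5
position: [0.5126, -0.2455, 0.1474]
tcp_rot: [-0.0, 0.428, 0.904, 0.0]
contact_force: [0.1, -0.5, -6.2]
grip_width: 0.0566
finger_force: 51.2
time: 6.75
position: [0.5134, -0.2458, 0.1443]
tcp_rot: [0.001, 0.428, 0.904, -0.0]
contact_force: [-3.9, 2.8, 5.8]
grip_width: 0.0563
finger_force: 51.3
```

```bash
python3 -m jog '[[[0.05,0,0,0,0,0,1],[0,0,0,0,0,0,1]]]'; python3 -m jog '[[[0.04,0,0.05,0,0,0,1],[0,0,0,0,0,0,1]]]';python3 -m jog '[[[0,0,0.1,0,0,0,1],[0,0,0,0,0,0,1]]]'
```

```text
time: 6.92
position: [0.5125, -0.2447, 0.1438]
tcp_rot: [0.001, 0.428, 0.904, -0.0]
contact_force: [-2.3, 2.0, 6.8]
grip_width: 0.0567
finger_force: 51.5
time: 7.08
position: [0.5121, -0.2439, 0.1433]
tcp_rot: [0.002, 0.428, 0.904, -0.0]
contact_force: [-3.9, 2.6, 10.2]
grip_width: 0.0567
finger_force: 51.5
time: 7.25
position: [0.5129, -0.2442, 0.143]
tcp_rot: [0.002, 0.428, 0.904, -0.0]
contact_force: [-8.4, 7.7, 25.0]
grip_width: 0.0568
finger_force: 51.7
```

```bash
python3 -c "
from h import *
print(env.observe()['wrist_torque'])"; python3 -m jog '[[[0.07,0,-0.05,0,0,0,1],[0,0,0,0,0,0,1]]]'; python3 -c "
from h import *
print(env.observe()['wrist_torque'])";python3 -m jog '[[[0.03,0.03,0,0,0,1,1],[0,0,0,0,0,0,1]]]'; python3 -c "
from h import *
print(env.observe()['wrist_torque'])"
```

```text
[1.04210028 1.46477195 0.00944943]
time: 7.42
position: [0.5115, -0.2427, 0.1427]
tcp_rot: [0.003, 0.428, 0.904, -0.001]
contact_force: [-3.3, 3.4, 13.4]
grip_width: 0.0567
finger_force: 51.5
[ 0.34874785  0.58956061 -0.08569025]
time: 7.58
position: [0.5115, -0.2421, 0.1426]
tcp_rot: [0.003, 0.436, 0.9, -0.001]
contact_force: [-4.7, 1.1, 11.8]
grip_width: 0.0565
finger_force: 51.7
[-0.07108784  0.66951242  0.3364004 ]
```

```bash
cat > o.py <<'E'
from h import *
np.set_printoptions(precision=4,suppress=True)
s=env.observe();print("T",s['wrist_torque'],"F",s["contact_force"])
E
python3 -m jog '[[[0,0,-0.15,0,0,-0.8,1],[0.03,-0.04,0,0,0,0,1],[0,0,0,0,0,0,1]]]'; python3 o.py;python3 -m jog '[[[0,0,0.15,0,0,0,1],[0,0,0,0,0,0,1]]]'; python3 o.py
```

```text
time: 7.83
position: [0.5093, -0.2411, 0.1443]
tcp_rot: [0.002, 0.43, 0.903, -0.0]
contact_force: [1.2, -1.4, 0.6]
grip_width: 0.0561
finger_force: 51.1
T [-0.1742 -0.3991 -0.0054] F [ 1.2473 -1.3596  0.6308]
time: 8.0
position: [0.5114, -0.2427, 0.143]
tcp_rot: [0.005, 0.43, 0.903, -0.001]
contact_force: [1.4, 0.7, 13.3]
grip_width: 0.0561
finger_force: 50.5
T [-0.0644 -0.1154 -0.0556] F [ 1.4329  0.7417 13.2937]
```

```bash
python3 -m jog '[[[0,0,-0.1,0,0,1.5,1],[0,0,0.1,0,0,0,1],[0,0,0,0,0,0,1]]]'; python3 o.py;python3 -m jog '[[[0,0,-0.1,0,0,1.5,1],[0,0,0.1,0,0,0,1],[0,0,0,0,0,0,1]]]'; python3 o.py
```

```text
time: 8.25
position: [0.5112, -0.2425, 0.1429]
tcp_rot: [0.004, 0.442, 0.897, -0.001]
contact_force: [3.1, -0.2, 14.2]
grip_width: 0.0562
finger_force: 50.6
T [-0.223   0.1232 -0.0853] F [ 3.0571 -0.2443 14.217 ]
time: 8.5
position: [0.5112, -0.2427, 0.1428]
tcp_rot: [0.004, 0.453, 0.891, -0.001]
contact_force: [1.9, 0.9, 15.3]
grip_width: 0.0563
finger_force: 50.7
T [-0.2614  0.1883  0.0392] F [ 1.8908  0.8786 15.3159]
```

Run:
```python
from h import *
s=get_image("scene");c=camera_info("wrist");w=get_image("wrist");np.save("w4.npy",c,allow_pickle=True)
cv2.imwrite("pics/s4.png",s[:,:,::-1]);cv2.imwrite("pics/w4.png",w[:,:,::-1])
R=lambda im,k:cv2.resize(im,None,fx=k,fy=k,interpolation=cv2.INTER_CUBIC)
o=np.zeros((600,800,3),np.uint8)
o[:600,:400]=R(s[215:335,285:365],5)
o[:600,400:]=R(w[160:400,240:400],2.5)
cv2.imwrite("pics/crop4.png",o[:,:,::-1])
```

```text
(no output)
```

View pics/crop4.png

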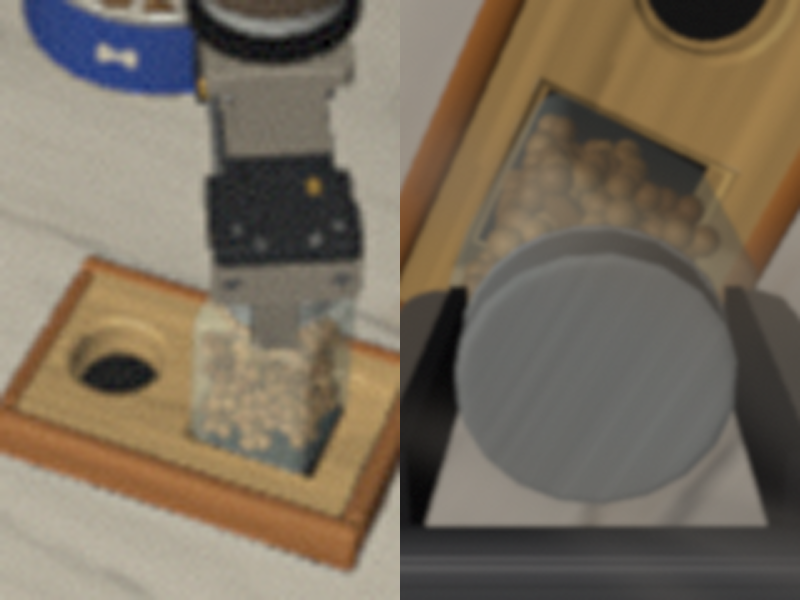

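The scene view shows a dark gap on the holder's −y side. The wrist view shows the jar's base edge at about (548,92)–(707,165), against a pocket edge at about (545,82)–(740,180), so the gap is towards the holder's +x side. I'll put numbers on both.

Run:
```python
from h import *
np.set_printoptions(precision=4,suppress=True)
c=np.load("w4.npy",allow_pickle=True).item()
a=np.radians(10);H=np.array([[np.cos(a),np.sin(a)],[-np.sin(a),np.cos(a)]])
P=np.array([.5125,-.245])
A=lambda p:np.array(p)/2.5+[240-160,160]-.3
for n,p,z in(("pocket",[(545,82),(740,180)],.036),("base",[(548,92),(707,165)],.031),("cap",[(456,375),(737,375),(597,255),(597,500)],.142)):
    r=ray("",A(p)+[0,0] if 0 else np.array(p)/2.5+[240-160,160]-.3,z,c)[:,:2];print(n,(r-P)@H.T*1000)
S=lambda p:np.array(p)/5+[285,215]-.4
c=camera_info("scene")
for n,p,z in(("pocket",[(190,435),(305,478),(345,410)],.036),("base",[(195,437),(298,470),(340,405)],.031)):
    r=ray("",S(p),z,c)[:,:2];print("scene",n,(r-P)@H.T*1000)
s=env.observe();print(s["position"],(s["position"][:2]-P)@H.T*1000)
```

```text
pocket [[-32.6337  34.5936]
 [ 35.9603  33.5434]]
base [[-30.368   31.3072]
 [ 25.4629  32.3872]]
cap [[-25.7863  -7.6704]
 [ 24.2353  16.7638]
 [-11.9003  27.4038]
 [ 12.1618 -21.618 ]]
scene pocket [[-33.9104  30.1296]
 [-36.6081 -30.9134]
 [  9.9023 -33.9926]]
scene base [[-30.4455  28.9816]
 [-29.7721 -24.7848]
 [ 15.8026 -29.3486]]
[ 0.5112 -0.2426  0.1429] [-0.9137  2.5787]
```

```bash
python3 -m jog '[[[0,0,-0.15,0,0,0,1],[-0.06,0.02,-0.05,0,0,1,1],[-0.06,0.02,0,0,0,0,1],[0,0,0,0,0,0,1]]]'; python3 o.py;python3 -m jog '[[[0,0,0.1,0,0,0,1],[0,0,0.1,0,0,0,1],[0,0,0,0,0,0,1]]]'; python3 o.py
```

```text
time: 8.93
position: [0.511, -0.2425, 0.1438]
tcp_rot: [-0.001, 0.461, 0.887, 0.0]
contact_force: [0.5, -1.6, -2.6]
grip_width: 0.0565
finger_force: 51.3
T [-0.2011 -0.0466  0.0576] F [ 0.4974 -1.5672 -2.5909]
time: 9.18
position: [0.5137, -0.2437, 0.1425]
tcp_rot: [0.003, 0.461, 0.887, -0.0]
contact_force: [0.4, 1.6, 14.0]
grip_width: 0.0566
finger_force: 51.1
T [0.1763 0.545  0.0999] F [ 0.3638  1.6494 14.0101]
```

```bash
python3 -m jog '[[[-0.045,-0.02,-0.1,0,0,0,1],[0,0,0.1,0,0,0,1],[0,0,0,0,0,0,1]]]'; python3 o.py;python3 -m jog '[[[-0.03,0.03,-0.1,0,0,0,1],[0,0,0.1,0,0,0,1],[0,0,0,0,0,0,1]]]'; python3 o.py
```

```text
time: 9.43
position: [0.5141, -0.2447, 0.1425]
tcp_rot: [0.003, 0.461, 0.887, 0.0]
contact_force: [1.0, 4.1, 16.1]
grip_width: 0.0563
finger_force: 51.2
T [0.5826 0.4635 0.1212] F [ 1.0402  4.0841 16.1226]
time: 9.68
position: [0.5149, -0.2448, 0.1421]
tcp_rot: [0.002, 0.461, 0.887, 0.0]
contact_force: [-0.4, 3.0, 16.7]
grip_width: 0.0567
finger_force: 51.2
T [0.4602 0.7768 0.0947] F [-0.3536  2.9595 16.7103]
```

```bash
python3 -m jog '[[[-0.03,0.06,-0.1,0,0,0,1],[0,0,0.1,0,0,0,1],[0,0,0,0,0,0,1]]]'; python3 o.py;python3 -m jog '[[[0,0,-0.1,0,0,-1.5,1],[0,0,0.1,0,0,0,1],[0,0,0,0,0,0,1]]]'; python3 o.py
```

```text
time: 9.93
position: [0.5164, -0.2447, 0.1417]
tcp_rot: [0.002, 0.461, 0.887, -0.0]
contact_force: [-1.0, 2.9, 16.2]
grip_width: 0.0566
finger_force: 51.2
T [0.2419 1.0728 0.0575] F [-0.9542  2.8816 16.201 ]
time: 10.18
position: [0.5164, -0.2448, 0.1416]
tcp_rot: [0.002, 0.45, 0.893, -0.0]
contact_force: [-1.1, 2.6, 15.9]
grip_width: 0.0564
finger_force: 51.0
T [ 0.2306  1.1492 -0.078 ] F [-1.129   2.6267 15.8682]
```

```bash
python3 -m jog '[[[-0.03,0.06,-0.1,0,0,0,1],[0,0,0.1,0,0,0,1],[0,0,0,0,0,0,1]]]'; python3 o.py;python3 -m jog '[[[0.04,0.03,-0.1,0,0,0,1],[0,0,0.1,0,0,0,1],[0,0,0,0,0,0,1]]]'; python3 o.py
```

```text
time: 10.43
position: [0.5161, -0.245, 0.1392]
tcp_rot: [-0.001, 0.449, 0.894, -0.002]
contact_force: [-5.0, -2.4, 2.8]
grip_width: 0.0561
finger_force: 51.2
T [-0.4193  1.4251  0.3511] F [-5.0091 -2.4086  2.8497]
time: 10.68
position: [0.5146, -0.2422, 0.1365]
tcp_rot: [-0.003, 0.449, 0.893, -0.001]
contact_force: [-4.8, -2.5, -2.3]
grip_width: 0.0564
finger_force: 51.1
T [-0.6703  1.0668  0.1045] F [-4.8029 -2.4849 -2.3286]
```

```bash
python3 -m jog '[[[0,-0.06,0.08,0,0,0,1],[0,0,0.08,0,0,0,1],[0,0,0,0,0,0,1]]]'; python3 o.py;python3 -m jog '[[[0,0,0.08,0,0,0,1],[0,0,0,0,0,0,1]]]'; python3 o.py
```

```text
time: 10.93
position: [0.514, -0.2427, 0.132]
tcp_rot: [-0.002, 0.45, 0.893, 0.0]
contact_force: [-3.9, -0.9, -6.7]
grip_width: 0.0563
finger_force: 51.1
T [-0.2998  0.9268  0.1077] F [-3.9327 -0.9355 -6.7235]
time: 11.1
position: [0.5146, -0.2431, 0.1308]
tcp_rot: [-0.001, 0.449, 0.893, -0.0]
contact_force: [-5.4, -2.1, -5.8]
grip_width: 0.0567
finger_force: 51.2
T [-0.4029  1.2969  0.1827] F [-5.3662 -2.1487 -5.767 ]
```

Sliding in. I'll continue down while easing −x.

```bash
python3 -m jog '[[[0.03,-0.05,0.08,0,0,0,1],[0,0,0.05,0,0,0,1],[0,0,0,0,0,0,1]]]'; python3 o.py;python3 -m jog '[[[0.02,-0.04,0.06,0,0,0,1],[0,0,0.04,0,0,0,1],[0,0,0,0,0,0,1]]]'; python3 o.py
```

```text
time: 11.35
position: [0.5137, -0.2432, 0.1276]
tcp_rot: [-0.0, 0.45, 0.893, 0.0]
contact_force: [-2.7, -1.0, -5.1]
grip_width: 0.0566
finger_force: 51.0
T [-0.1969  0.7677  0.0432] F [-2.6812 -1.0239 -5.1039]
time: 11.6
position: [0.5136, -0.2438, 0.1272]
tcp_rot: [0.001, 0.449, 0.893, 0.0]
contact_force: [-5.5, 2.2, 6.7]
grip_width: 0.0565
finger_force: 50.9
T [0.4935 1.1279 0.0687] F [-5.4992  2.1678  6.7448]
```

```bash
python3 -m jog '[[[0.03,-0.04,0.08,0,0,0,1],[0,0,0,0,0,0,1]]]'; python3 o.py; python3 -m jog '[[[0,0,0,0,0,0,0.3],[0,0,0,0,0,0,0.3],[0,0,0,0,0,0,0.3],[0,0,0,0,0,0,0.3]]]' 40; python3 o.py
python3 - <<'E'
from h import *
c=camera_info("wrist");np.save("w5.npy",c,allow_pickle=True)
w=get_image("wrist");s=get_image("scene")
cv2.imwrite("pics/s5.png",s[:,:,::-1]);cv2.imwrite("pics/w5.png",w[:,:,::-1])
E
```

```text
time: 11.77
position: [0.5132, -0.2442, 0.127]
tcp_rot: [0.003, 0.45, 0.893, 0.0]
contact_force: [-6.3, 3.7, 15.6]
grip_width: 0.0567
finger_force: 51.2
T [0.8423 1.1669 0.0661] F [-6.3248  3.6936 15.5518]
time: 12.1
position: [0.5118, -0.244, 0.1231]
tcp_rot: [0.001, 0.45, 0.893, 0.0]
contact_force: [0.1, -0.0, 0.1]
grip_width: 0.0644
finger_force: 0.1
T [-0.0107 -0.0141 -0.0233] F [ 0.1425 -0.0485  0.0913]
```

Run:
```python
from h import *
s=cv2.imread("pics/s5.png");w=cv2.imread("pics/w5.png")
R=lambda im,k:cv2.resize(im,None,fx=k,fy=k,interpolation=cv2.INTER_CUBIC)
o=np.zeros((600,800,3),np.uint8)
o[:600,:400]=R(s[215:335,285:365],5)
o[:600,400:]=R(w[160:400,240:400],2.5)
cv2.imwrite("pics/crop5.png",o)
```

```text
(no output)
```

View pics/crop5.png

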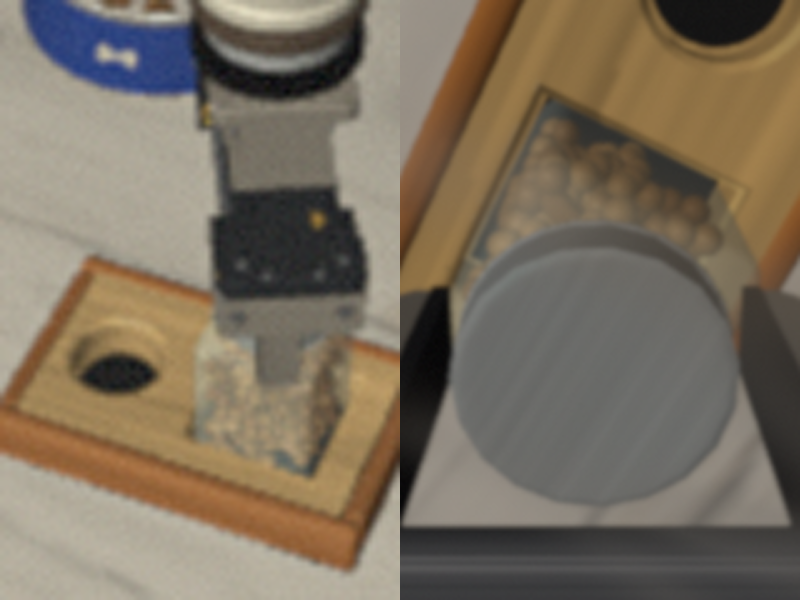

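The jar stands down in the pocket with the cap between the open fingers, centred at about (597,370). I'll raise 2 mm, re-grip and check forces.

```bash
python3 -m jog '[[[0,0,-0.07,0,0,0,0.3],[0,0,0,0,0,0,0.3],[0,0,0,0,0,0,1],[0,0,0,0,0,0,1],[0,0,0,0,0,0,1],[0,0,0,0,0,0,1]]]' 58; python3 o.py
```

```text
time: 12.7
position: [0.5112, -0.2438, 0.1247]
tcp_rot: [0.0, 0.449, 0.893, 0.0]
contact_force: [1.1, -0.1, -1.2]
grip_width: 0.0565
finger_force: 58.0
T [-0.0652 -0.1611  0.0823] F [ 1.1498 -0.0921 -1.2238]
```

```bash
python3 -m jog '[[[0,0,0,0,0,-4,1],[0,0,0,0,0,-4,1],[0,0,-0.008,0,0,-4,1],[0,0,-0.008,0,0,-4,1],[0,0,0,0,0,0,1]]]'; python3 o.py;python3 -m jog '[[[0,0,-0.008,0,0,-4,1],[0,0,-0.008,0,0,-4,1],[0,0,-0.008,0,0,-4,1],[0,0,-0.008,0,0,-4,1],[0,0,-0.008,0,0,-4,1],[0,0,-0.008,0,0,-4,1],[0,0,0,0,0,0,1]]]'; python3 o.py
```

```text
time: 13.12
position: [0.5106, -0.2438, 0.1248]
tcp_rot: [-0.0, 0.32, 0.947, -0.0]
contact_force: [0.1, -0.3, -1.1]
grip_width: 0.056
finger_force: 58.0
T [-0.1034  0.0133  0.0415] F [ 0.1388 -0.3374 -1.1203]
time: 13.7
position: [0.5099, -0.2439, 0.1257]
tcp_rot: [-0.001, 0.117, 0.993, -0.0]
contact_force: [-1.2, -2.6, -3.2]
grip_width: 0.0563
finger_force: 58.0
T [-0.354   0.3468 -0.0026] F [-1.1643 -2.6253 -3.1827]
```

```bash
python3 -m jog '[[[0,0,-0.008,0,0,-4,1],[0,0,-0.008,0,0,-4,1],[0,0,-0.008,0,0,-4,1],[0,0,-0.008,0,0,-4,1],[0,0,-0.008,0,0,-4,1],[0,0,0,0,0,0,1]]]'; python3 o.py;python3 -m jog '[[[0,0,0,0,0,-4,1],[0,0,0,0,0,-4,1],[0,0,0,0,0,0,1],[0,0,0,0,0,0,1]]]'; python3 o.py
```

```text
time: 14.2
position: [0.5106, -0.2432, 0.127]
tcp_rot: [-0.001, -0.057, 0.998, 0.001]
contact_force: [0.4, -0.4, -5.9]
grip_width: 0.0565
finger_force: 58.0
T [-0.095   0.0961 -0.0351] F [ 0.3911 -0.3581 -5.8692]
time: 14.53
position: [0.511, -0.2437, 0.1279]
tcp_rot: [-0.0, -0.125, 0.992, -0.0]
contact_force: [-1.4, -1.5, -1.8]
grip_width: 0.0567
finger_force: 58.0
T [-0.0844  0.1103  0.0131] F [-1.4449 -1.4511 -1.7853]
```

```bash
python3 -m jog '[[[0,0,-0.04,0,0,0,1],[0,0,-0.04,0,0,0,1],[0,0,0,0,0,0,1]]]'; python3 o.py;python3 -m jog '[[[0,0,-0.04,0,0,0,1],[0,0,0,0,0,0,1]]]'; python3 o.py
```

```text
time: 14.78
position: [0.5112, -0.244, 0.1308]
tcp_rot: [0.0, -0.126, 0.992, -0.0]
contact_force: [0.1, -1.5, -0.1]
grip_width: 0.0563
finger_force: 58.0
T [-0.1349  0.205   0.0321] F [ 0.0837 -1.5023 -0.137 ]
time: 14.95
position: [0.5112, -0.2439, 0.1319]
tcp_rot: [0.0, -0.127, 0.992, -0.0]
contact_force: [-1.5, -1.8, -0.7]
grip_width: 0.0563
finger_force: 58.0
T [-0.2218  0.1966  0.002 ] F [-1.5021 -1.8161 -0.709 ]
```

```bash
python3 -m jog '[[[0,0,-0.1,0,0,0,1],[0,0,-0.1,0,0,0,1],[0,0,-0.1,0,0,0,1],[0,0,-0.1,0,0,0,1],[0,0,-0.1,0,0,0,1],[0,0,-0.1,0,0,0,1],[0,0,0,0,0,0,1],[0,0,0,0,0,0,1],[0,0,0,0,0,0,1]]]'; python3 o.py
python3 - <<'E'
from h import *
c=camera_info("wrist");w=get_image("wrist");s=get_image("scene")
cv2.imwrite("pics/w6.png",w[:,:,::-1]);cv2.imwrite("pics/s6.png",s[:,:,::-1])
# did the jar stay? compare jar/holder region with the seated picture
a=cv2.imread("pics/s5.png")[285:312,320:352].astype(int);b=cv2.imread("pics/s6.png")[285:312,320:352].astype(int)
print(abs(a-b).mean(),abs(a-b).max())
E
```

```text
time: 15.7
position: [0.5109, -0.2437, 0.1493]
tcp_rot: [-0.0, -0.127, 0.992, 0.0]
contact_force: [0.7, 0.4, -0.5]
grip_width: 0.0564
finger_force: 58.0
T [0.0726 0.0176 0.0131] F [ 0.7211  0.3657 -0.4681]
6.318287037037037 101
```

Run:
```python
from h import *
g=lambda n:cv2.cvtColor(cv2.imread(n),cv2.COLOR_BGR2GRAY).astype(np.float32)
a,b=g("pics/s5.png"),g("pics/s6.png")
for n,(x,y,w,h) in dict(jar=(325,294,24,12),jarleft=(325,286,10,18),holder=(290,280,30,40)).items():
    W=np.eye(2,3,dtype=np.float32)
    try: print(n,cv2.findTransformECC(a[y:y+h,x:x+w],b[y:y+h,x:x+w],W,cv2.MOTION_TRANSLATION,(3,200,1e-6),None,1))
    except Exception as e:print(n,"fail")
# pixel shift for a 2 mm rise
c=camera_info("scene");p=cv2.projectPoints(np.array([[.5,-.245,.03],[.5,-.245,.032]]),c["rvec"],c["tvec"],c["mtx"],None)[0][:,0];print(p)
```

```text
jar (0.9265378823842616, array([[ 1.        ,  0.        , -0.00698179],
       [ 0.        ,  1.        ,  0.1389665 ]], dtype=float32))
jarleft (0.8098953534817885, array([[ 1.        ,  0.        , -0.08456062],
       [ 0.        ,  1.        ,  0.20096593]], dtype=float32))
holder (0.9972471004664749, array([[ 1.        ,  0.        , -0.0204244 ],
       [ 0.        ,  1.        ,  0.01685306]], dtype=float32))
[[336.53179617 300.21840166]
 [336.54206397 299.70360971]]
```

```bash
python3 -c "
from bench import env
print(env.close_job())"
```

```text
the job is handed in; nothing more can be done
None
```

I handed the job in at about 16 s: the jar is in the square pocket, the cap turned about 68° until the thread let go, and it is held about 1 cm above the mouth. The seating and clearance come from forces, tool height and image comparison; the hand-in returned no verdict.

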